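Centre a tippy vial on the weighing pan

TASK

The red-capped vial stands off to one side of the small scale's round pan. Without gripping or lifting it, nudge it gently along the pan with light fingertip taps until it stands upright and centred on the blue spot with blue showing all round it, then take the finger away and press the scale's green button fully down and let it up. Do not knock the vial over or off the pan, and leave everything else on the counter where it is.

Things in the scene. Friction and masses are not known exactly. Their poses are not given: they have to be found in the camera images.
- vial: Amber glass injection vial with red cap, 62 mm tall, 40 mm across between 5 mm and 40 mm above its underside, narrowing to a neck and a 29 mm cap above; about 90 g. It stands on a foot only 26 mm across, so it is tippy: pushed slowly less than about 12 mm above the pan it slides, pushed from half-way up or hit fast it rocks or topples. Origin: centre of its underside; z is its upright axis.
- spot (a point): Centre of the scale's fixed round steel pan, on its top face (58 mm above the counter). The pan is 112 mm across, 8 mm thick and overhangs the scale's flat white housing top by 10 mm; the blue spot painted flush on its middle is 58 mm across. z is up; its x and y directions mean nothing.
- scale: White counter scale standing on the counter, housing 210 mm (x) by 190 mm (y), its flat top 40 mm above the counter. Origin: centre of its underside at counter height; -x is its front edge with display and button; the pan's centre lies 36 mm behind (+x of) the origin.
- weigh_top (a point): Centre of the top face of the scale's round green push button, 26 mm across, near the front right corner (seen from the robot) of the housing; it is pressed straight down.
- weigh (a joint): Travel of the green button in m: 0 when up, 0.005 when fully down; a spring takes about 4 N to press it fully and returns it. Fully down its top is level with the grey collar (42 mm across) round it.
- spare_a: Bystander, not to be moved: amber vial with blue cap (same form as the red-capped one), on the counter beside the scale. Origin: centre of its underside.
- spare_b: Bystander, not to be moved: amber vial with white cap (same form), on the counter beside the scale. Origin: centre of its underside.
- tape: Bystander, not to be moved: roll of blue tape lying flat, 68 mm across, 24 mm high, beside the scale. Origin: centre of its underside.
- soap: Bystander, not to be moved: yellow-labelled white soap bottle, 64 mm across, 165 mm high. Origin: centre of its underside.
- tray: Bystander, not to be moved: open steel instrument tray 160 x 100 mm, 30 mm high. Origin: centre of its underside.

How it is judged:
On the way, in this order (a step that is already met when the one before it is completed fails the run):
1. the vial stands upright and centred on the blue spot, untouched, with the button up (horizontal distance between vial and spot below 0.009 m and angle between vial's own z axis and vertical below 0.06 rad and z of vial in the frame of spot between -0.004 and 0.004 m and linear speed of vial below 0.02 m/s and contact force between each of the arm, the fingers and vial below 0.02 N and value of joint weigh below 0.0015 m), for 0.3 s.
2. then the green button is pressed fully down (value of joint weigh above 0.004 m).
At the end, for the whole second after the job is handed in: The red-capped vial stands at rest on the pan, upright within 0.06 rad, its axis within 9 mm of the centre of the blue spot, and the green button is up again after being pressed (at least 4 of its 5 mm) (horizontal distance between vial and spot below 0.009 m and angle between vial's own z axis and vertical below 0.06 rad and z of vial in the frame of spot between -0.004 and 0.004 m and linear speed of vial below 0.02 m/s and value of joint weigh below 0.0015 m); the robot touches nothing.
It fails at once if the vial is tipped (more than 0.3 rad) (angle between vial's own z axis and vertical above 0.3 rad).
It fails at once if the vial is lifted off the pan (more than 6 mm) (z of vial in the frame of spot above 0.006 m).
It fails at once if the vial falls off the pan (z of vial in the frame of spot below -0.006 m).
It fails at once if the vial is gripped or pushed hard (more than 10 N) (contact force between any of the arm, the fingers and vial above 10 N).
It fails at once if another thing on the counter is shoved or knocked over (distance of any of spare_a, spare_b, tape, soap, tray from where it was at the start of the episode above 0.02 m or angle between any of spare_a, spare_b, tape, soap, tray's own z axis and vertical above 0.3 rad).
It also fails if it takes over 56 s, if anything falls off the work surface, if the arm or the gripper's body presses on something with over 40 N, if the wrist force passes 120 N, or if a joint passes its speed limit or range.

ROBOT

A 7-joint arm with a two-finger parallel gripper is mounted at the origin on the work surface. World frame = base frame: x ahead of the robot, y to its left, z up, the work surface at z = 0. Lengths are in m, angles in rad, forces in N, time in s.
With the tool pointing down it reaches from about 0.425 to 0.875 m from the base axis. Payload 4.7 kg.
Tool frame: the origin (TCP) lies midway between the tips of the shut fingers; the grasp point (between the pads) lies 19 mm behind it (ctrl.grip_point_offset is the distance from the TCP to the grasp point, in m); z points along the fingers, y is the line along which they close (so a half turn about z gives the same grasp; the last joint's range is limited). The gripper opens to 87 mm and grips with 3 to 60 N. Pads are 19 mm wide; open, the fingers measure 117 mm over their backs; the gripper's body (75 mm by 190 mm) begins 51 mm behind the grasp point.
Start: joints at [1.245, 0.321, -0.07, 1.45, 0.023, 1.371, -0.057], TCP at [0.217, -0.613, 0.223] pointing down, gripper open.
Joint ranges: [-2.86, 2.86], [-0.3, 2.09], [-1.38, 1.24], [0.06, 2.45], [-1.56, 4.7], [0.09, 2.05], [-2.69, 2.69]. Speed limits (rad/s): [2.57, 2.57, 3.14, 3.14, 3.14, 3.14, 3.14].

INTERFACE

Orientations are given as a rotation vector (axis times angle).
In Python, from bench import ctrl gives the robot as it stands. The module is installed in compiled form; this text tells all that it offers.
- The arm moves only by the shell command python3 -m handwheel 'ROWS' [OPENING] [FORCE]. ROWS is JSON, a list of rows, each an object of numbers: "x", "y", "z": the shift along the tool's x, y, z in m; "wx", "wy", "wz": the turn, a rotation vector about the tool's x, y, z in degrees. A call has 1 to 10 rows; each row is the pose to reach, as a shift and turn from the pose commanded when the call began, along the tool's axes at that moment; what a row does not reach only later rows make up. A row lasts 1/12 s, in which the tool goes at most 41.7 mm and 7.16 degrees, less where a joint would pass 70% of its speed; a pose out of reach is approached as far as the arm can. A call with a gripper value outside its range is refused whole. OPENING is the finger opening in m, from 0 to 0.087, set as the call begins (- or left out, the last holds). The fingers move at their own pace and stop on an object; FORCE is the grip in N (left out, the last holds). Time passes only in rows, so rows that repeat a pose let the fingers close. It gives the time, the measured TCP pose, the force, the opening and the grip force at its end, in the units of the state.
- ctrl.get_state(): the state, without advancing time (a new reading comes with each control period).
- ctrl.get_image(name): name is "scene" or "side" or "wrist"; returns a dict with "image" (384x512x3 uint8, red, green, blue), "K" (3x3 intrinsics, pixels), "world_to_cam" (4x4, takes a point from world to camera coordinates); the wrist camera has in their place "hand_eye" (4x4, takes a point from camera to tool coordinates, whose origin is the TCP and whose axes are the flange's). Camera axes: x right, y down, z forward; pixel columns grow to the right and rows downward; lengths in m; the calibration is good to about 2 mm. A picture is of the moment at which its call begins: read the wrist's pose just before it. There is no depth.
- ctrl.close_job(): hands the job in; it is judged then, once.
The state is a dict: "time": time; "joint_positions": joint angles; "qd": joint speeds; "joint_torque": joint torques, N m; "position": TCP position; "tool_rot": TCP orientation; "ft_force": force on the tool from outside, world axes, zero at the start; "torque": the same for the moment, N m; "grip_width": opening from 0.0 (shut) to 1.0 (fully open); "grip_force": force on a finger pad.
Only numpy, scipy, OpenCV 4.12 (cv2) and the standard library are available. Lean on these libraries where they do the work, as an engineer would, in place of code of your own. Each camera call takes 0.05 s, during which the arm holds its last target. There are 200 camera calls.

## Working session

There is one attempt and no reset: what is moved stays moved. The work goes in short steps, Python scripts to look and compute and a shell command to move; the robot and the scene stay as the last step left them, time stands still between calls to the robot, and variables do not carry over. Pictures are saved under pics/ and viewed, at most 10 in all, crops included, and the job is handed in when it is done.

```bash
mkdir -p pics
cat > h.py <<'E'
import numpy as np, cv2
from bench import ctrl
from scipy.spatial.transform import Rotation as R
def grab(n):
    s=ctrl.get_state(); d=ctrl.get_image(n); K=np.array(d["K"])
    if n=="wrist":
        T=np.eye(4);T[:3,:3]=R.from_rotvec(s["tool_rot"]).as_matrix();T[:3,3]=s["position"]
        c2w=T@np.array(d["hand_eye"])
    else: c2w=np.linalg.inv(np.array(d["world_to_cam"]))
    return d["image"],K,c2w
def ray(K,c2w,u,v,z):
    r=c2w[:3,:3]@np.linalg.solve(K,[u,v,1]);o=c2w[:3,3]
    return (o+r*(z-o[2])/r[2])
def proj(K,c2w,p):
    q=np.linalg.inv(c2w)@np.r_[p,1];q=K@q[:3];return q[:2]/q[2]
E
python3 - <<'E'
from h import *
ims=[]
for n in("scene","side"):
    im,K,c=grab(n);np.savez(n,im=im,K=K,c=c);ims.append(im);print(n,c[:3,3],c[:3,2])
cv2.imwrite("pics/a.png",cv2.cvtColor(cv2.resize(np.vstack(ims),None,fx=.78,fy=.78),cv2.COLOR_RGB2BGR))
s=ctrl.get_state();print(s["time"],s["position"],R.from_rotvec(s["tool_rot"]).as_matrix())
E
```

```text
scene [ 1.05854133 -0.4927176   1.22604292] [-0.36256325  0.34192064 -0.86697068]
side [0.43556273 0.78472957 0.57798819] [ 0.1467857  -0.84391539 -0.51600462]
0.1 [ 0.2164381  -0.61238608  0.22158641] [[ 9.42810295e-01  3.33329160e-01 -6.46838114e-04]
 [ 3.33329777e-01 -9.42808991e-01  1.57068200e-03]
 [-8.62906768e-05 -1.69646556e-03 -9.99998557e-01]]
```

View pics/a.png

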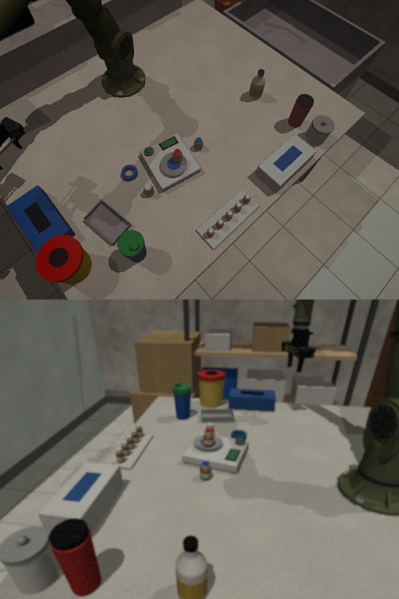

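The stacked picture shows the scene view on top, with the scale near (170,163), and the side view below, with the scale near (215,450). I'll crop in and locate the parts.

Run:
```python
from h import *
a=np.load("scene.npz");b=np.load("side.npz")
A=cv2.resize(a["im"][155:260,145:275],None,fx=4,fy=4,interpolation=cv2.INTER_CUBIC)
B=cv2.resize(b["im"][150:240,225:325],None,fx=4,fy=4*105/105,interpolation=cv2.INTER_CUBIC)
C=np.zeros((420,520+280,3),np.uint8);C[:,:520]=A;B=cv2.resize(B,(280,252));C[:252,520:]=B
cv2.imwrite("pics/b.png",C[...,::-1])
for n,d,hs in(("scene",a,(155,260,145,275)),("side",b,(150,240,225,325))):
    hsv=cv2.cvtColor(d["im"],cv2.COLOR_RGB2HSV)
    for nm,lo,hi in(("red",(0,130,70),(9,255,255)),("blue",(100,110,40),(125,255,255)),("green",(45,80,25),(90,255,255))):
        m=cv2.inRange(hsv,lo,hi);k=np.zeros_like(m);k[hs[0]:hs[1],hs[2]:hs[3]]=255;m&=k
        N,l,st,ce=cv2.connectedComponentsWithStats(m)
        for i in range(1,N):
            if st[i,4]>12: print(n,nm,st[i],ce[i].round(1),*[ray(d["K"],d["c"],*ce[i],z).round(3) for z in(.04,.058,.12)])
```

```text
scene red [223 191   9   7  47] [226.8 194.2] [ 0.522 -0.084  0.04 ] [ 0.53  -0.09   0.058] [ 0.558 -0.111  0.12 ]
scene blue [251 177   8   6  38] [254.2 179.5] [0.541 0.024 0.04 ] [0.549 0.017 0.058] [ 0.576 -0.01   0.12 ]
scene blue [214 206  17  11 111] [222.  212.1] [ 0.563 -0.14   0.04 ] [ 0.57  -0.145  0.058] [ 0.596 -0.164  0.12 ]
scene blue [156 212  20  17 156] [165.3 220.1] [ 0.462 -0.296  0.04 ] [ 0.471 -0.299  0.058] [ 0.502 -0.309  0.12 ]
scene green [206 176  21  14 149] [215.8 182.9] [ 0.463 -0.083  0.04 ] [ 0.472 -0.089  0.058] [ 0.503 -0.11   0.12 ]
scene green [187 189   7   7  42] [190.2 192.1] [ 0.433 -0.171  0.04 ] [ 0.443 -0.176  0.058] [ 0.475 -0.192  0.12 ]
side red [264 165   9   5  37] [267.6 167.2] [ 0.576 -0.267  0.04 ] [ 0.572 -0.232  0.058] [ 0.556 -0.11   0.12 ]
side blue [227 150  15   3  38] [233.9 150.9] [ 0.716 -0.378  0.04 ] [ 0.707 -0.339  0.058] [ 0.674 -0.205  0.12 ]
side blue [297 168  18  10 132] [305.8 172.3] [ 0.45  -0.249  0.04 ] [ 0.449 -0.215  0.058] [ 0.448 -0.096  0.12 ]
side blue [259 208   9   5  36] [263.1 209.8] [ 0.554 -0.013  0.04 ] [0.55  0.014 0.058] [0.536 0.106 0.12 ]
side green [304 177   9   6  40] [307.8 179. ] [ 0.441 -0.205  0.04 ] [ 0.441 -0.172  0.058] [ 0.441 -0.058  0.12 ]
side green [290 193  16  13 130] [298.1 198.9] [ 0.463 -0.084  0.04 ] [ 0.463 -0.054  0.058] [0.459 0.046 0.12 ]
```

View pics/b.png

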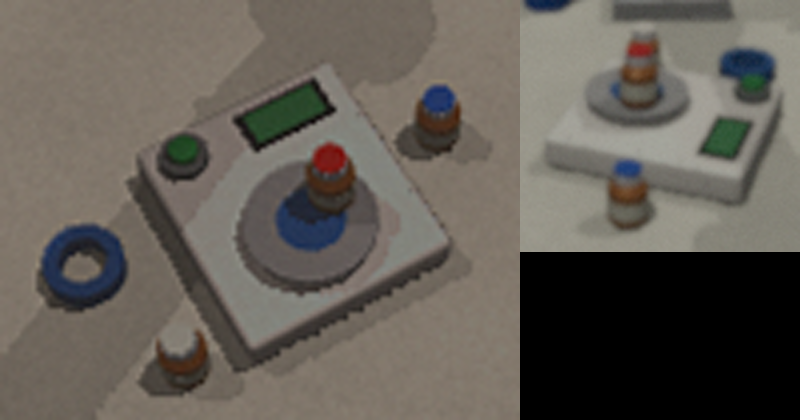

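The vial is at about (0.557,-0.110), the pan centre at about (0.567,-0.143) and the button at about (0.441,-0.173). The push goes mostly along -y. I'll use the tool's -x face, at a yaw of about 107°, and first move above the scale for a closer look.

```bash
L='{"x":0.32,"y":-0.235,"z":-0.05,"wz":-60}'; python3 -m handwheel '[{"x":0.32,"y":-0.235,"z":-0.05,"wz":-60},{"x":0.32,"y":-0.235,"z":-0.05,"wz":-60},{"x":0.32,"y":-0.235,"z":-0.05,"wz":-60},{"x":0.32,"y":-0.235,"z":-0.05,"wz":-60},{"x":0.32,"y":-0.235,"z":-0.05,"wz":-60},{"x":0.32,"y":-0.235,"z":-0.05,"wz":-60},{"x":0.32,"y":-0.235,"z":-0.05,"wz":-60},{"x":0.32,"y":-0.235,"z":-0.05,"wz":-60},{"x":0.32,"y":-0.235,"z":-0.05,"wz":-60},{"x":0.32,"y":-0.235,"z":-0.05,"wz":-60}]' 0.02
cat >> h.py <<'E'
def to(p,yaw=None):
    "shift in tool axes to world point p"
    s=ctrl.get_state();M=R.from_rotvec(s["tool_rot"]).as_matrix()
    print("t",round(s["time"],2),"tcp",np.round(s["position"],4),"yaw",np.degrees(np.arctan2(M[1,0],M[0,0])).round(1),"F",np.round(s["ft_force"],2),"shift",(M.T@(np.array(p)-s["position"])).round(4))
    return M
E
python3 -c "
from h import *
to([.55,-.12,.27])"
```

```text
t 0.1 tcp [ 0.2164 -0.6124  0.2216] yaw 19.5 F [-1.08 -0.    0.62] shift [ 0.4786 -0.3531 -0.0479]invalid input at $[0]: expected keys x, y, z, wx, wy, wz
```

```bash
python3 -m handwheel '[{"x":0.32,"y":-0.235,"z":-0.05,"wx":0,"wy":0,"wz":-60},{"x":0.32,"y":-0.235,"z":-0.05,"wx":0,"wy":0,"wz":-60},{"x":0.32,"y":-0.235,"z":-0.05,"wx":0,"wy":0,"wz":-60},{"x":0.32,"y":-0.235,"z":-0.05,"wx":0,"wy":0,"wz":-60},{"x":0.32,"y":-0.235,"z":-0.05,"wx":0,"wy":0,"wz":-60},{"x":0.32,"y":-0.235,"z":-0.05,"wx":0,"wy":0,"wz":-60},{"x":0.32,"y":-0.235,"z":-0.05,"wx":0,"wy":0,"wz":-60},{"x":0.32,"y":-0.235,"z":-0.05,"wx":0,"wy":0,"wz":-60},{"x":0.32,"y":-0.235,"z":-0.05,"wx":0,"wy":0,"wz":-60},{"x":0.32,"y":-0.235,"z":-0.05,"wx":0,"wy":0,"wz":-60}]' 0.02
python3 -c "
from h import *
to([.55,-.12,.27])"
```

```text
time: 0.93
position: [0.4426, -0.2797, 0.2731]
tool_rot: [2.408, 2.017, 0.003]
ft_force: [0.3, 0.6, 0.7]
grip_width: 0.322
grip_force: 0.0
t 0.93 tcp [ 0.4426 -0.2797  0.2731] yaw 79.9 F [0.27 0.56 0.72] shift [0.176  0.0777 0.0034]
```

```bash
python3 -m handwheel '[{"x":0.176,"y":0.078,"z":0,"wx":0,"wy":0,"wz":-27},{"x":0.176,"y":0.078,"z":0,"wx":0,"wy":0,"wz":-27},{"x":0.176,"y":0.078,"z":0,"wx":0,"wy":0,"wz":-27},{"x":0.176,"y":0.078,"z":0,"wx":0,"wy":0,"wz":-27},{"x":0.176,"y":0.078,"z":0,"wx":0,"wy":0,"wz":-27},{"x":0.176,"y":0.078,"z":0,"wx":0,"wy":0,"wz":-27},{"x":0.176,"y":0.078,"z":0,"wx":0,"wy":0,"wz":-27}]'
python3 - <<'E'
from h import *
to([.55,-.12,.27])
im,K,c=grab("wrist");np.savez("w1",im=im,K=K,c=c)
print(c[:3,3],c[:3,2]);print(proj(K,c,[.567,-.143,.058]),proj(K,c,[.557,-.11,.12]),proj(K,c,[.441,-.174,.05]))
cv2.imwrite("pics/w1.png",im[...,::-1])
E
```

```text
time: 1.52
position: [0.5492, -0.1238, 0.272]
tool_rot: [-1.875, -2.52, -0.0]
ft_force: [0.0, -0.9, -0.6]
grip_width: 0.23
grip_force: 0.0
t 1.52 tcp [ 0.5492 -0.1238  0.272 ] yaw 106.7 F [ 0.04 -0.91 -0.57] shift [0.0034 0.0018 0.002 ]
[ 0.52622589 -0.04421157  0.4348902 ] [ 0.08625373 -0.28817208 -0.95368608]
[260.24573762 183.29532122] [261.79566253 169.24314238] [169.88960546 177.38299452]
```

View pics/w1.png

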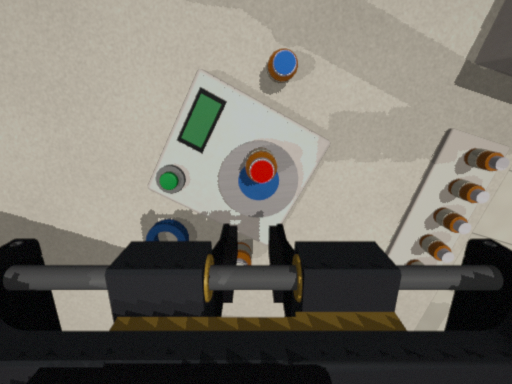

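The wrist view shows the red cap at (261,172), the pan around (258,180) and the button at (170,180). The white-capped vial is behind the finger. I'll measure the pan, cap and button from this view.

```bash
cat >> h.py <<'E'
def meas(im,K,c):
    hsv=cv2.cvtColor(im,cv2.COLOR_RGB2HSV);out={}
    roi=np.zeros(im.shape[:2],np.uint8);u,v=proj(K,c,[.565,-.140,.058]).astype(int);cv2.circle(roi,(u,v),62,255,-1)
    blob=lambda lo,hi,r:cv2.inRange(hsv,lo,hi)&r
    def big(m):
        cs,_=cv2.findContours(m,cv2.RETR_EXTERNAL,cv2.CHAIN_APPROX_NONE);return max(cs,key=cv2.contourArea)
    def cen(k): m=cv2.moments(k);return m["m10"]/m["m00"],m["m01"]/m["m00"]
    red=big(blob((0,150,80),(8,255,255),roi)); out["cap"]=ray(K,c,*cen(red),.120)
    bl=cv2.convexHull(big(blob((98,120,30),(125,255,255),roi))); e=cv2.fitEllipse(bl);out["blue"]=ray(K,c,*e[0],.058);out["blue_ax"]=e[1]
    # pan edge in metres: boundary points of grey+blue+vial region
    white=cv2.inRange(hsv,(0,0,195),(180,60,255))
    out["px"]=(cen(red),e[0])
    return out
E
python3 - <<'E'
from h import *
d=np.load("w1.npz");im,K,c=d["im"],d["K"],d["c"]
print(meas(im,K,c))
hsv=cv2.cvtColor(im,cv2.COLOR_RGB2HSV)
print([im[180,x].tolist() for x in range(205,312,4)]); print([im[y,258].tolist() for y in range(130,226,4)])
m=cv2.inRange(hsv,(45,80,25),(90,255,255));m[:,:150]=0;m[:160]=0;m[200:]=0
M=cv2.moments(m[:,:190],True);print("btn",M["m00"],ray(K,c,M["m10"]/M["m00"],M["m01"]/M["m00"],.055),ray(K,c,M["m10"]/M["m00"],M["m01"]/M["m00"],.045))
E
```

```text
{'cap': array([ 0.55709835, -0.11240097,  0.12      ]), 'blue': array([ 0.5630582, -0.1395211,  0.058    ]), 'blue_ax': (38.09507369995117, 39.64303970336914), 'px': ((261.26460963066853, 171.19495091164094), (258.3047180175781, 180.24671936035156))}
[[189, 193, 183], [188, 193, 184], [189, 195, 186], [164, 165, 157], [147, 142, 137], [147, 142, 139], [148, 142, 139], [148, 144, 140], [145, 140, 141], [24, 62, 106], [23, 52, 87], [23, 50, 86], [105, 54, 51], [177, 19, 1], [180, 14, 0], [179, 15, 0], [143, 98, 117], [38, 86, 141], [36, 85, 141], [153, 147, 144], [152, 147, 144], [152, 147, 144], [154, 148, 145], [156, 151, 146], [185, 178, 169], [189, 192, 185], [163, 157, 144]]
[[188, 193, 191], [188, 193, 187], [188, 187, 180], [148, 142, 140], [148, 142, 139], [133, 125, 107], [127, 72, 10], [115, 101, 94], [179, 17, 1], [180, 9, 0], [180, 13, 0], [180, 10, 0], [178, 6, 0], [126, 46, 60], [35, 84, 140], [33, 85, 138], [37, 83, 139], [37, 86, 138], [146, 143, 140], [145, 141, 138], [145, 140, 136], [90, 86, 83], [129, 123, 116], [136, 130, 124]]
btn 270.0 [ 0.44090326 -0.1775308   0.055     ] [ 0.43865728 -0.18104022  0.045     ]
```

Vial (0.557,-0.112), spot about (0.563,-0.141), so about 30 mm to push, heading -78°. I'll tilt the tool back 15° so only the tips lead, open them 20 mm to make a centring notch, and come down behind the vial.

```bash
python3 -m handwheel '[{"x":0.062,"y":0.0165,"z":0,"wx":0,"wy":-15,"wz":5},{"x":0.062,"y":0.0165,"z":0,"wx":0,"wy":-15,"wz":5},{"x":0.062,"y":0.0165,"z":0,"wx":0,"wy":-15,"wz":5},{"x":0.062,"y":0.0165,"z":0.04,"wx":0,"wy":-15,"wz":5},{"x":0.062,"y":0.0165,"z":0.08,"wx":0,"wy":-15,"wz":5},{"x":0.062,"y":0.0165,"z":0.12,"wx":0,"wy":-15,"wz":5},{"x":0.062,"y":0.0165,"z":0.145,"wx":0,"wy":-15,"wz":5},{"x":0.062,"y":0.0165,"z":0.145,"wx":0,"wy":-15,"wz":5},{"x":0.062,"y":0.0165,"z":0.145,"wx":0,"wy":-15,"wz":5}]'
python3 - <<'E'
from h import *
print(to([.547,-.062,.064]))
im,K,c=grab("wrist");np.savez("w2",im=im,K=K,c=c)
print(meas(im,K,c))
cv2.imwrite("pics/w2.png",im[...,::-1])
E
```

```text
time: 2.32
position: [0.5458, -0.0637, 0.1268]
tool_rot: [1.854, 2.262, -0.234]
ft_force: [1.0, 1.3, 0.1]
grip_width: 0.226
grip_force: 0.0
t 2.32 tcp [ 0.5458 -0.0637  0.1268] yaw 101.2 F [0.96 1.27 0.12] shift [0.0176 0.0009 0.0603]
[[-0.18839002  0.98033085  0.05882707]
 [ 0.94748894  0.19718615 -0.25175848]
 [-0.25840649  0.00830922 -0.96600054]]Traceback (most recent call last):
  File "<stdin>", line 4, in <module>
  File "h.py", line 29, in meas
    bl=cv2.convexHull(big(blob((98,120,30),(125,255,255),roi))); e=cv2.fitEllipse(bl);out["blue"]=ray(K,c,*e[0],.058);out["blue_ax"]=e[1]
                      ~~~^^^^^^^^^^^^^^^^^^^^^^^^^^^^^^^^^^^^^
  File "h.py", line 26, in big
    cs,_=cv2.findContours(m,cv2.RETR_EXTERNAL,cv2.CHAIN_APPROX_NONE);return max(cs,key=cv2.contourArea)
                                                                            ~~~^^^^^^^^^^^^^^^^^^^^^^^^
ValueError: max() iterable argument is empty
```

```bash
python3 -m handwheel '[{"x":0.009,"y":0.001,"z":0.03,"wx":0,"wy":0,"wz":0},{"x":0.0176,"y":0.001,"z":0.0605,"wx":0,"wy":0,"wz":0},{"x":0.0176,"y":0.001,"z":0.0605,"wx":0,"wy":0,"wz":0},{"x":0.0176,"y":0.001,"z":0.0605,"wx":0,"wy":0,"wz":0}]'
python3 - <<'E'
from h import *
to([.547,-.092,.064])
im=[]
for n in("scene","side"):
    a,K,c=grab(n);u,v=proj(K,c,[.56,-.11,.08]).astype(int);im.append(cv2.resize(a[v-38:v+38,u-50:u+50],(400,304),interpolation=cv2.INTER_CUBIC))
    hsv=cv2.cvtColor(a,cv2.COLOR_RGB2HSV);r=np.zeros(a.shape[:2],np.uint8);cv2.circle(r,(u,v),28,255,-1)
    m=cv2.inRange(hsv,(0,130,70),(9,255,255))&r;M=cv2.moments(m,True);print(n,M["m00"],ray(K,c,M["m10"]/M["m00"],M["m01"]/M["m00"],.12))
cv2.imwrite("pics/c1.png",np.hstack(im)[...,::-1])
E
```

```text
time: 2.7
position: [0.5488, -0.0607, 0.0657]
tool_rot: [1.851, 2.262, -0.231]
ft_force: [0.5, -0.0, 1.2]
grip_width: 0.23
grip_force: 0.0
t 2.7 tcp [ 0.5488 -0.0607  0.0657] yaw 101.3 F [ 0.49 -0.03  1.24] shift [-0.0289 -0.0081  0.0094]
scene 51.0 [ 0.557887   -0.11093503  0.12      ]Traceback (most recent call last):
  File "<stdin>", line 7, in <module>
ZeroDivisionError: float division by zero
```

```bash
python3 -m handwheel '[{"x":-0.0045,"y":-0.0015,"z":0.0028,"wx":0,"wy":0,"wz":0},{"x":-0.0093,"y":-0.0015,"z":0.0041,"wx":0,"wy":0,"wz":0},{"x":-0.0131,"y":-0.0015,"z":0.0051,"wx":0,"wy":0,"wz":0},{"x":-0.016,"y":-0.0015,"z":0.0059,"wx":0,"wy":0,"wz":0},{"x":-0.0179,"y":-0.0015,"z":0.0064,"wx":0,"wy":0,"wz":0},{"x":-0.0194,"y":-0.0015,"z":0.0068,"wx":0,"wy":0,"wz":0},{"x":-0.0208,"y":-0.0015,"z":0.0072,"wx":0,"wy":0,"wz":0},{"x":-0.0222,"y":-0.0015,"z":0.0076,"wx":0,"wy":0,"wz":0},{"x":-0.0236,"y":-0.0015,"z":0.0079,"wx":0,"wy":0,"wz":0},{"x":-0.025,"y":-0.0015,"z":0.0083,"wx":0,"wy":0,"wz":0}]'
cat >> h.py <<'E'
def look(name=None):
    a,K,c=grab("scene");u,v=proj(K,c,[.56,-.13,.08]).astype(int)
    hsv=cv2.cvtColor(a,cv2.COLOR_RGB2HSV);r=np.zeros(a.shape[:2],np.uint8);cv2.circle(r,(u,v),28,255,-1)
    m=cv2.inRange(hsv,(0,130,70),(9,255,255))&r;M=cv2.moments(m,True);p=ray(K,c,M["m10"]/M["m00"],M["m01"]/M["m00"],.12)
    print("scene",M["m00"],p.round(4),"to spot",(np.array([.5635,-.1410])-p[:2]).round(4))
    if name: cv2.imwrite(name,cv2.resize(a[v-45:v+45,u-60:u+60],(720,540),interpolation=cv2.INTER_CUBIC)[...,::-1])
E
python3 - <<'E'
from h import *
to([.547,-.092,.064]);look("pics/c1.png")
E
```

```text
time: 3.63
position: [0.5523, -0.086, 0.0629]
tool_rot: [1.85, 2.263, -0.23]
ft_force: [-0.0, -0.1, 0.8]
grip_width: 0.228
grip_force: 0.2
t 3.63 tcp [ 0.5523 -0.086   0.0629] yaw 101.4 F [-0.02 -0.13  0.81] shift [-0.005  -0.0064  0.0001]
scene 41.0 [ 0.5585 -0.112   0.12  ] to spot [ 0.005 -0.029]
```

View pics/c1.png

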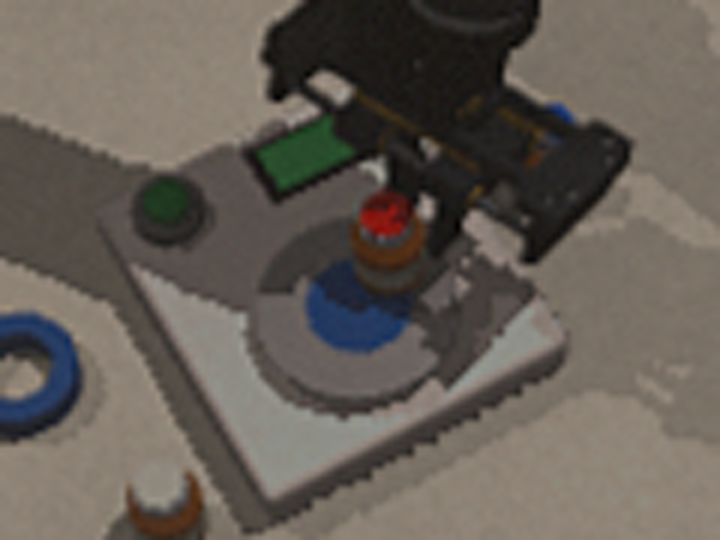

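The picture shows the vial upright with the fingers just reaching it, and the blue spot to its lower left. Next I push slowly.

```bash
python3 -m handwheel '[{"x":-0.0014,"y":0,"z":0.0004,"wx":0,"wy":0,"wz":0},{"x":-0.0028,"y":0,"z":0.0008,"wx":0,"wy":0,"wz":0},{"x":-0.0042,"y":0,"z":0.0011,"wx":0,"wy":0,"wz":0},{"x":-0.0056,"y":0,"z":0.0015,"wx":0,"wy":0,"wz":0},{"x":-0.007,"y":0,"z":0.0019,"wx":0,"wy":0,"wz":0},{"x":-0.0084,"y":0,"z":0.0022,"wx":0,"wy":0,"wz":0},{"x":-0.0098,"y":0,"z":0.0026,"wx":0,"wy":0,"wz":0},{"x":-0.0112,"y":0,"z":0.003,"wx":0,"wy":0,"wz":0},{"x":-0.0126,"y":0,"z":0.0034,"wx":0,"wy":0,"wz":0},{"x":-0.014,"y":0,"z":0.0037,"wx":0,"wy":0,"wz":0}]'
python3 - <<'E'
from h import *
to([.547,-.092,.064]);look()
E
```

```text
time: 4.52
position: [0.5552, -0.1005, 0.063]
tool_rot: [1.851, 2.263, -0.23]
ft_force: [0.2, 0.2, -0.2]
grip_width: 0.233
grip_force: 0.2
t 4.52 tcp [ 0.5552 -0.1005  0.063 ] yaw 101.4 F [ 0.25  0.16 -0.17] shift [ 0.0093 -0.0063 -0.0036]
scene 47.0 [ 0.5628 -0.1266  0.12  ] to spot [ 0.0007 -0.0144]
```

```bash
python3 -m handwheel '[{"x":-0.0014,"y":-0.0002,"z":0.0004,"wx":0,"wy":0,"wz":0},{"x":-0.0028,"y":-0.0004,"z":0.0008,"wx":0,"wy":0,"wz":0},{"x":-0.0042,"y":-0.0006,"z":0.0011,"wx":0,"wy":0,"wz":0},{"x":-0.0056,"y":-0.0008,"z":0.0015,"wx":0,"wy":0,"wz":0},{"x":-0.007,"y":-0.001,"z":0.0019,"wx":0,"wy":0,"wz":0},{"x":-0.0084,"y":-0.0012,"z":0.0022,"wx":0,"wy":0,"wz":0},{"x":-0.0098,"y":-0.0014,"z":0.0026,"wx":0,"wy":0,"wz":0}]'
python3 - <<'E'
from h import *
to([.547,-.092,.064]);look("pics/c2.png")
E
```

```text
time: 5.15
position: [0.5558, -0.1107, 0.063]
tool_rot: [1.851, 2.263, -0.23]
ft_force: [-0.4, -0.4, -0.4]
grip_width: 0.231
grip_force: 0.2
t 5.15 tcp [ 0.5558 -0.1107  0.063 ] yaw 101.4 F [-0.38 -0.36 -0.41] shift [ 0.0191 -0.0049 -0.0062]
scene 45.0 [ 0.5643 -0.1374  0.12  ] to spot [-0.0008 -0.0036]
```

View pics/c2.png

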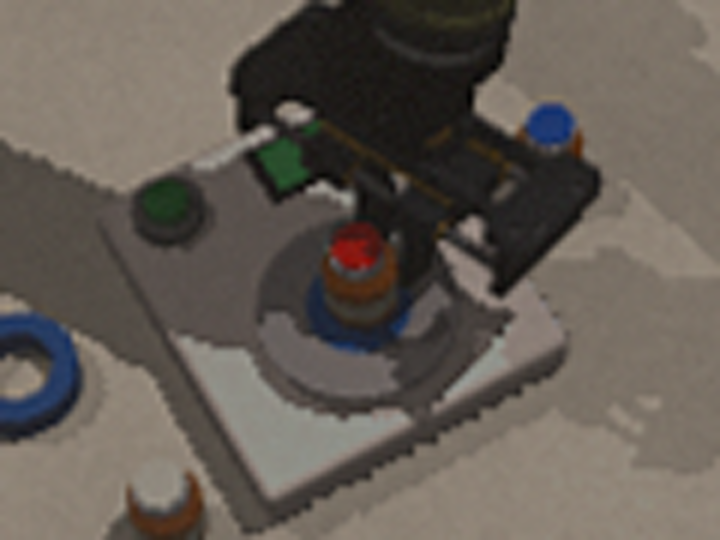

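The picture shows the vial almost on the blue spot, with blue visible below it. I'll push 3 mm more, back off and rise.

```bash
python3 -m handwheel '[{"x":-0.001,"y":-0.0003,"z":0.0003,"wx":0,"wy":0,"wz":0},{"x":-0.002,"y":-0.0006,"z":0.0006,"wx":0,"wy":0,"wz":0},{"x":-0.003,"y":-0.0009,"z":0.0009,"wx":0,"wy":0,"wz":0},{"x":-0.003,"y":-0.0009,"z":0.0009,"wx":0,"wy":0,"wz":0},{"x":0.0005,"y":-0.0009,"z":-0.0001,"wx":0,"wy":0,"wz":0},{"x":0.01,"y":-0.0009,"z":-0.003,"wx":0,"wy":0,"wz":0},{"x":0.03,"y":0,"z":-0.008,"wx":0,"wy":0,"wz":0},{"x":0.045,"y":0,"z":-0.04,"wx":0,"wy":0,"wz":0},{"x":0.035,"y":0,"z":-0.08,"wx":0,"wy":0,"wz":0},{"x":0.025,"y":0,"z":-0.12,"wx":0,"wy":0,"wz":0}]'
python3 - <<'E'
from h import *
to([.563,-.141,.27]);look()
E
```

```text
time: 6.03
position: [0.5421, -0.0534, 0.1725]
tool_rot: [1.846, 2.27, -0.232]
ft_force: [0.2, -1.2, 0.5]
grip_width: 0.23
grip_force: 0.0
t 6.03 tcp [ 0.5421 -0.0534  0.1725] yaw 101.7 F [ 0.18 -1.16  0.52] shift [-0.112   0.0033 -0.0711]
scene 57.0 [ 0.5627 -0.1382  0.12  ] to spot [ 0.0008 -0.0028]
```

```bash
python3 -m handwheel '[{"x":-0.02,"y":-0.001,"z":-0.04,"wx":0,"wy":5,"wz":0},{"x":-0.045,"y":-0.003,"z":-0.07,"wx":0,"wy":10,"wz":0},{"x":-0.074,"y":-0.003,"z":-0.081,"wx":0,"wy":15,"wz":0},{"x":-0.074,"y":-0.003,"z":-0.081,"wx":0,"wy":15,"wz":0},{"x":-0.074,"y":-0.003,"z":-0.081,"wx":0,"wy":15,"wz":0},{"x":-0.074,"y":-0.003,"z":-0.081,"wx":0,"wy":15,"wz":0},{"x":-0.074,"y":-0.003,"z":-0.081,"wx":0,"wy":15,"wz":0}]' 0
python3 - <<'E'
from h import *
to([.441,-.177,.1])
im,K,c=grab("wrist");np.savez("w3",im=im,K=K,c=c);print(meas(im,K,c));look()
m=cv2.inRange(cv2.cvtColor(im,cv2.COLOR_RGB2HSV),(45,80,25),(90,255,255));u,v=proj(K,c,[.441,-.177,.055]).astype(int)
r=np.zeros_like(m);cv2.circle(r,(u,v),20,255,-1);M=cv2.moments(m&r,True);print("btn",M["m00"],ray(K,c,M["m10"]/M["m00"],M["m01"]/M["m00"],.05))
U,V=proj(K,c,[.563,-.141,.058]).astype(int);x0=max(U-120,0);y0=max(V-60,0)
cv2.imwrite("pics/w3.png",cv2.resize(im[y0:y0+120,x0:x0+180],(720,480),interpolation=cv2.INTER_CUBIC)[...,::-1])
E
```

```text
time: 6.67
position: [0.5493, -0.105, 0.269]
tool_rot: [1.98, 2.432, 0.013]
ft_force: [-0.8, 0.3, -0.5]
grip_width: 0.005
grip_force: 0.0
t 6.67 tcp [ 0.5493 -0.105   0.269 ] yaw 101.7 F [-0.76  0.3  -0.54] shift [-0.0488 -0.1223  0.1677]
{'cap': array([ 0.56160828, -0.13987091,  0.12      ]), 'blue': array([ 0.56287325, -0.13914672,  0.058     ]), 'blue_ax': (36.747413635253906, 39.62513732910156), 'px': ((254.83941236068893, 208.56382978723406), (255.03366088867188, 192.5939483642578))}
scene 52.0 [ 0.563  -0.1389  0.12  ] to spot [ 0.0005 -0.0021]
btn 261.0 [ 0.43974986 -0.17956855  0.05      ]
```

View pics/w3.png

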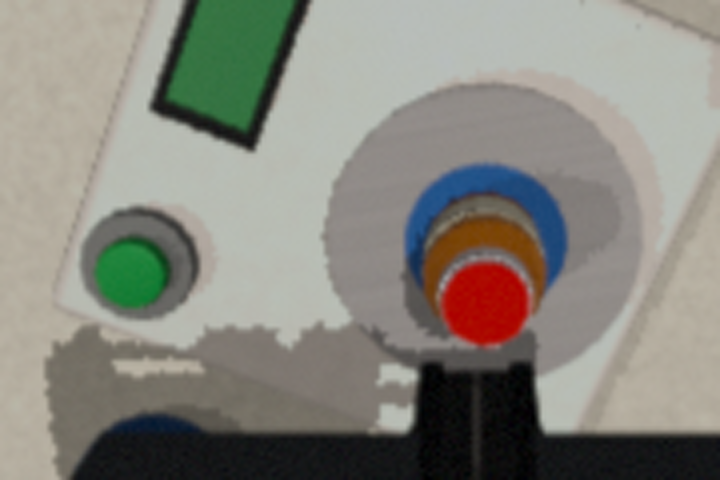

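The vial stands on the blue with blue visible all round it. The measurements agree to about 2 mm. I'll go to the button, turned 90° so the gripper body stays clear of the vial.

```bash
python3 -m handwheel '[{"x":-0.0466,"y":-0.12,"z":0,"wx":0,"wy":0,"wz":70},{"x":-0.0466,"y":-0.12,"z":0,"wx":0,"wy":0,"wz":70},{"x":-0.0466,"y":-0.12,"z":0,"wx":0,"wy":0,"wz":70},{"x":-0.0466,"y":-0.12,"z":0,"wx":0,"wy":0,"wz":70},{"x":-0.0466,"y":-0.12,"z":0,"wx":0,"wy":0,"wz":70},{"x":-0.0466,"y":-0.12,"z":0,"wx":0,"wy":0,"wz":70},{"x":-0.0466,"y":-0.12,"z":0,"wx":0,"wy":0,"wz":70},{"x":-0.0466,"y":-0.12,"z":0,"wx":0,"wy":0,"wz":70},{"x":-0.0466,"y":-0.12,"z":0,"wx":0,"wy":0,"wz":70},{"x":-0.0466,"y":-0.12,"z":0,"wx":0,"wy":0,"wz":70}]'
python3 -c "
from h import *
print(to([.4415,-.1755,.08]))"
```

```text
time: 7.6
position: [0.4414, -0.1753, 0.268]
tool_rot: [3.024, 0.848, 0.016]
ft_force: [-0.7, 0.3, -1.3]
grip_width: 0.01
grip_force: 0.0
t 7.6 tcp [ 0.4414 -0.1753  0.268 ] yaw 31.3 F [-0.69  0.31 -1.28] shift [-0.0018 -0.0004  0.188 ]
[[ 0.85420288  0.51984115  0.01012974]
 [ 0.51984603 -0.85425674  0.00235271]
 [ 0.00987643  0.00325621 -0.99994593]]
```

```bash
python3 -m handwheel '[{"x":0,"y":0,"z":0.03,"wx":0,"wy":0,"wz":7},{"x":0,"y":0,"z":0.065,"wx":0,"wy":0,"wz":14},{"x":0,"y":0,"z":0.1,"wx":0,"wy":0,"wz":20},{"x":-0.001,"y":0,"z":0.135,"wx":0,"wy":0,"wz":20},{"x":-0.0018,"y":0,"z":0.165,"wx":0,"wy":0,"wz":20},{"x":-0.0018,"y":0,"z":0.188,"wx":0,"wy":0,"wz":20},{"x":-0.0018,"y":0,"z":0.196,"wx":0,"wy":0,"wz":20},{"x":-0.0018,"y":0,"z":0.196,"wx":0,"wy":0,"wz":20}]'
python3 - <<'E'
from h import *
to([.4415,-.1755,.05])
a,K,c=grab("scene");b,K2,c2=grab("side");o=[]
for i,k,q in((a,K,c),(b,K2,c2)):
    u,v=proj(k,q,[.46,-.16,.06]).astype(int);o.append(cv2.resize(i[v-38:v+38,u-50:u+50],(400,304),interpolation=cv2.INTER_CUBIC))
cv2.imwrite("pics/d1.png",np.hstack(o)[...,::-1])
E
```

```text
time: 8.27
position: [0.4404, -0.1753, 0.0704]
tool_rot: [-3.121, -0.318, -0.012]
ft_force: [-0.8, -0.3, 0.7]
grip_width: 0.006
grip_force: 0.0
t 8.27 tcp [ 0.4404 -0.1753  0.0704] yaw 11.6 F [-0.75 -0.29  0.67] shift [0.0009 0.0004 0.0204]
```

View pics/d1.png

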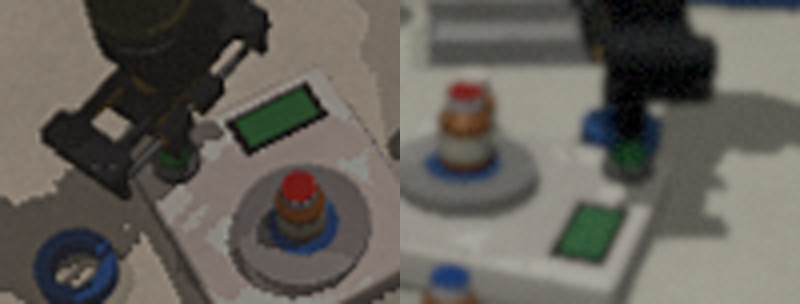

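Both views show the fingers over the green button and the vial upright on the blue. Now I press, watching the force.

```bash
python3 -m handwheel '[{"x":0.0009,"y":0,"z":0.004,"wx":0,"wy":0,"wz":0},{"x":0.0009,"y":0,"z":0.008,"wx":0,"wy":0,"wz":0},{"x":0.0009,"y":0,"z":0.01,"wx":0,"wy":0,"wz":0},{"x":0.0009,"y":0,"z":0.012,"wx":0,"wy":0,"wz":0},{"x":0.0009,"y":0,"z":0.014,"wx":0,"wy":0,"wz":0},{"x":0.0009,"y":0,"z":0.014,"wx":0,"wy":0,"wz":0},{"x":0.0009,"y":0,"z":0.014,"wx":0,"wy":0,"wz":0}]'
```

```text
time: 8.95
position: [0.4435, -0.1771, 0.0588]
tool_rot: [-3.125, -0.315, -0.019]
ft_force: [-0.9, -0.9, 3.1]
grip_width: 0.003
grip_force: 1.3
```

```bash
python3 -m handwheel '[{"x":0,"y":0,"z":0.001,"wx":0,"wy":0,"wz":0},{"x":0,"y":0,"z":0.002,"wx":0,"wy":0,"wz":0},{"x":0,"y":0,"z":0.002,"wx":0,"wy":0,"wz":0}]'; python3 -m handwheel '[{"x":0,"y":0,"z":0.001,"wx":0,"wy":0,"wz":0},{"x":0,"y":0,"z":0.002,"wx":0,"wy":0,"wz":0},{"x":0,"y":0,"z":0.002,"wx":0,"wy":0,"wz":0}]'
```

```text
time: 9.2
position: [0.4434, -0.1771, 0.0566]
tool_rot: [-3.125, -0.315, -0.019]
ft_force: [-0.2, -0.8, 4.4]
grip_width: 0.005
grip_force: 1.8
time: 9.45
position: [0.4435, -0.1772, 0.0562]
tool_rot: [-3.125, -0.315, -0.017]
ft_force: [-4.6, 0.8, 15.4]
grip_width: 0.002
grip_force: 8.0
```

The press has bottomed out at a hard stop: 15 N, with no further travel. Release and check.

```bash
python3 -m handwheel '[{"x":0,"y":0,"z":-0.006,"wx":0,"wy":0,"wz":0},{"x":0,"y":0,"z":-0.015,"wx":0,"wy":0,"wz":0},{"x":0,"y":0,"z":-0.04,"wx":0,"wy":0,"wz":0},{"x":0,"y":0,"z":-0.08,"wx":0,"wy":0,"wz":0},{"x":0,"y":0,"z":-0.12,"wx":0,"wy":0,"wz":0},{"x":0,"y":0,"z":-0.15,"wx":0,"wy":0,"wz":0},{"x":0,"y":0,"z":-0.15,"wx":0,"wy":0,"wz":0},{"x":0,"y":0,"z":-0.15,"wx":0,"wy":0,"wz":0}]'
python3 - <<'E'
from h import *
look()
a,K,c=grab("scene");b,K2,c2=grab("side");o=[]
for i,k,q in((a,K,c),(b,K2,c2)):
    u,v=proj(k,q,[.5,-.15,.06]).astype(int);o.append(cv2.resize(i[v-38:v+38,u-50:u+50],(400,304),interpolation=cv2.INTER_CUBIC))
cv2.imwrite("pics/e1.png",np.hstack(o)[...,::-1])
E
```

```text
time: 10.12
position: [0.4423, -0.1776, 0.2061]
tool_rot: [3.125, 0.315, 0.022]
ft_force: [-0.8, -0.0, -1.6]
grip_width: 0.007
grip_force: 0.0
scene 52.0 [ 0.563  -0.1389  0.12  ] to spot [ 0.0005 -0.0021]
```

View pics/e1.png

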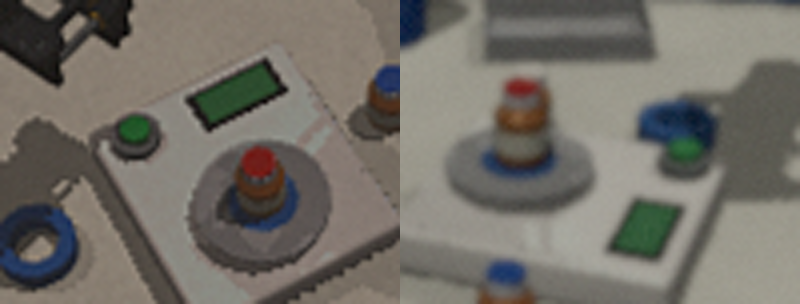

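The button is up again and the vial stands upright on the blue spot, unmoved. Handing in.

```bash
python3 -c "
from bench import ctrl
print(ctrl.close_job())"
```

```text
the job is handed in; nothing more can be done
None
```

The job is handed in: the vial stands upright about 2 mm from the centre of the blue spot, the green button was pressed to its hard stop (15 N) and is up again, and I saw no bystander moved; no verdict was returned.

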